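# Swing the desk lamp over the print and switch it on

## Task

Gently push the desk lamp's arm round with a fingertip until its round head hangs over the middle of the small framed print lying flat on the desk, as near as the arm's swing allows. Then press the lamp's round push switch, which stands on the desk, right down and let it come up again, leaving the lamp where it is. Do not press the switch before the lamp is over the print, grip nothing, and leave the other things on the desk where they are.

Things in the scene. Friction and masses are not known exactly. Their poses are not given: they have to be found in the camera images.
- lamp: desk lamp, fixed: dark round foot 120 mm across, metal column 20 mm thick. Origin on the desk at the column's axis, which is the arm's pivot axis; z up. The arm turns level on top: a metal flat bar 10 mm wide, 24 mm tall (238 to 262 mm above the desk), running out 190 mm from the axis; its hub (17 mm radius) reaches 267 mm; nothing of the lamp is higher
- lamp_arm (a joint): angle of the lamp's arm (rad). At 0 the arm points along the lamp's own -x axis; it grows anticlockwise seen from above, so the arm's direction in the lamp's frame is pi + this value. Travel -2.3 to 2.3. Stiff friction pivot (about 0.15 N m): some 1.5 N on the bar moves it, and it stays where it is left
- lamp_head (a point): centre of the underside of the lamp's head, 190 mm from the pivot axis, 218 mm above the desk. The head is a flat dark disc 90 mm across hanging below the bar's end, 218 to 238 mm above the desk
- print: small framed print lying face up, fixed to the desk: wooden frame 120 mm by 150 mm, 14 mm high, with a paper picture inside. Origin at the centre of its underside. It lies to one side of the lamp, 165 to 210 mm from the lamp's axis; a closed book of similar size lies on the other side
- switch (a joint): travel of the push switch's cap (m): 0 up, 0.006 fully down, springs back; fully down takes 5 N, and it counts as pressed beyond 0.004
- switch_top (a point): centre of the top of the switch's cap, 22 mm above the desk when up: a plain metal cap 32 mm across on a round black housing (48 mm across, 12 mm high) fixed to the desk, between the lamp's foot and the robot. Pressed straight down
- book: closed green book lying flat, 110 x 140 x 28 mm, loose, a bystander. Origin at the centre of its underside
- mug: white mug, 76 mm across, 90 mm high, a bystander. Origin at the centre of its underside
- stapler: black stapler, 34 x 125 mm, 49 mm high, a bystander. Origin at the centre of its underside
- paperweight: green glass dome, 70 mm across, 43 mm high, a bystander. Origin at the centre of its underside
- clock: small steel desk clock on a wooden foot 45 x 85 mm, 88 mm high, a bystander. Origin at the centre of its underside
- pen_pot: empty wooden pen pot, 72 mm across, 100 mm high, a bystander. Origin at the centre of its underside
- magnifier: magnifying glass lying flat, lens 72 mm across, handle to 127 mm from the lens centre along its x, 14 mm high, a bystander. Origin under the lens centre

How it is judged:
By the outcome, as a careful person would: the job done as asked, in the order asked, and still so for the second after the job is handed in, with the robot touching nothing.
It also fails if it takes over 48 s, if anything falls off the work surface, if the arm or the gripper's body presses on something with over 40 N, if the wrist force passes 120 N, or if a joint passes its speed limit or range.

## Robot

A 7-joint arm with a two-finger parallel gripper is mounted at the origin on the work surface. World frame = base frame: x ahead of the robot, y to its left, z up, the work surface at z = 0. Lengths are in m, angles in degrees, forces in N, time in s.
With the tool pointing down it reaches from about 0.35 to 0.9 m from the base axis. Payload 8.1 kg.
Tool frame: the origin (TCP) lies midway between the tips of the shut fingers; the grasp point (between the pads) lies 19 mm behind it; z points along the fingers, y is the line along which they close (so a half turn about z gives the same grasp; the last joint's range is limited). The gripper opens to 85 mm and grips with 20 to 120 N. Pads are 22 mm wide; open, the fingers measure 114 mm over their backs; the gripper's body (76 mm by 85 mm) begins 54 mm behind the grasp point. The pads swing forward as they close: fully open they stand 13 mm farther back than shut.
Start: joints at [-70.967, 24.895, 1.432, 90.138, -0.665, 64.973, -4.303], TCP at [0.263, 0.567, 0.231] pointing down, gripper open.
Joint ranges: [-149.89, 149.89], [-25.12, 119.58], [-72.63, 75.52], [4.76, 147.25], [-75.54, 255.54], [6.69, 114.76], [-157.13, 157.13]. Speed limits (degrees/s): [127.2, 127.2, 172.46, 172.46, 180, 180, 180].

## Interface

Orientations are given as [roll, pitch, yaw] about the fixed x, y, z axes, in that order (R = Rz(yaw) Ry(pitch) Rx(roll)).
In Python, from workcell import observe, capture, camera_model, sign_off gives the robot as it stands.
- The arm moves only by the tool play_rows, never from a script. Its argument "commands" is text: rows parted by semicolons, each of 5 numbers parted by spaces: the shift along the tool's x, y, z in cm, then the turn about the tool's z in degrees, then the opening in per cent of the stroke, from 0 (shut) to 100 (fully open). In form: x y z spin gripper; .... A call has 1 to 10 rows; each row is the pose to reach, as a shift and turn from the pose commanded when the call began, along the tool's axes at that moment; what a row does not reach only later rows make up. A row lasts 1/8 s, in which the tool goes at most 62.5 mm and 10.7 degrees, less where a joint would pass 70% of its speed; a pose out of reach is approached as far as the arm can. A call with a gripper value outside its range is refused whole. The fingers move at their own pace and stop on an object; the grip force is fixed at half the most. Time passes only in rows, so rows that repeat a pose let the fingers close. It gives the time, the measured TCP pose, the force, the opening and the grip force at its end, in the units of the state.
- observe(): the state, without advancing time (a new reading comes with each control period).
- capture(name): name is "scene" or "top" or "wrist"; returns (picture, depth): 420x560x3 uint8, red, green, blue; 420x560 float32, m along the optical axis (not along the pixel's ray), 0 where there is no reading.
- camera_model(name): a dict with "intrinsics" (3x3 intrinsics, pixels), "k1" (the pictures are not rectified: a ray, as slopes to the right and down, at radius r is drawn at 1 + k1 r^2 times it, then the intrinsics apply), "rvec" (rotation vector, rad) and "tvec" (3), from world to camera coordinates, as OpenCV has them. Camera axes: x right, y down, z forward; pixel columns grow to the right and rows downward; lengths in m; the calibration is good to about 2 mm. A picture is of the moment at which its call begins: read the wrist's pose just before it. camera_model takes no time and is no camera call; for the wrist camera it gives the pose at the moment of the call.
- sign_off(): hands the job in; it is judged then, once.
The state is a dict: "time": time; "joint_pos": joint angles; "qd": joint speeds; "joint_efforts": joint torques, N m; "tool_pos": TCP position; "ee_rot": TCP orientation; "force": force on the tool from outside, world axes, zero at the start; "ft_torque": the same for the moment, N m; "width": opening from 0.0 (shut) to 1.0 (fully open); "finger_force": force on a finger pad.
Only numpy, scipy, OpenCV 4.12 (cv2) and the standard library are available. Lean on these libraries where they do the work, as an engineer would, in place of code of your own. Each camera call takes 0.05 s, during which the arm holds its last target. There are 200 camera calls.

## Working session

There is one attempt and no reset: what is moved stays moved. The work goes in short steps, Python scripts to look and compute and a tool call to move; the robot and the scene stay as the last step left them, time stands still between calls to the robot, and variables do not carry over. Pictures are saved under pics/ and viewed, at most 10 in all, crops included, and the job is handed in when it is done.

Besides the shell and the picture viewer there is one more tool, called after "Emit:" as name(argument=value, ...), one argument or row to a line, values as JSON. play_rows: Moves the arm, as the interface text tells. Its arguments: {"type":"object","properties":{"commands":{"type":"string"}},"required":["commands"]}

```bash
mkdir -p pics
cat > h.py <<'E'
import numpy as np, cv2
from workcell import observe, capture, camera_model, sign_off
def cam(n):
    m=camera_model(n); R=cv2.Rodrigues(np.array(m["rvec"],float))[0]
    return np.array(m["intrinsics"],float),m["k1"],R,np.array(m["tvec"],float).ravel()
def rays(m,uv):
    K,k1,R,t=m; d=np.array([k1,0,0,0,0.])
    s=cv2.undistortPoints(np.array(uv,float).reshape(-1,1,2),K,d).reshape(-1,2)
    return -R.T@t,(np.c_[s,np.ones(len(s))])@R
def onplane(m,uv,z):
    o,d=rays(m,uv); return o+d*((z-o[2])/d[:,2])[:,None]
def cloud(m,dep):
    v,u=np.nonzero(dep>0); o,d=rays(m,np.c_[u,v]); P=np.full(dep.shape+(3,),np.nan)
    P[v,u]=o+d*dep[v,u][:,None]; return P
E
python3 - <<'E'
from h import *
s=observe(); print(s["time"],s["tool_pos"],s["ee_rot"],s["width"])
ims=[]
for n in("scene","top"):
    im,d=capture(n); m=cam(n); np.savez(n+"0.npz",im=im,d=d); cv2.imwrite(f"pics/{n}0.png",im[:,:,::-1])
    print(n,-m[2].T@m[3], (d>0).mean())
E
```

```text
0.0 [0.26310103 0.56635771 0.23052623] [-1.79910283e+02  9.86809832e-03  1.55087182e+02] 1.0023985794074584
scene [1.38818877 0.60443231 0.89894747] 0.9860714285714286
top [0.57101004 0.00960746 1.11747447] 0.996016156462585
```

View pics/top0.png

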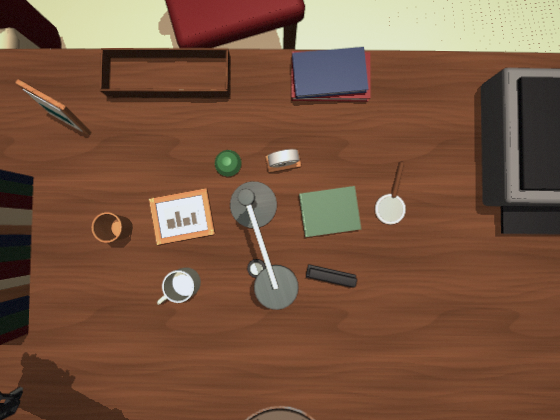

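View pics/scene0.png

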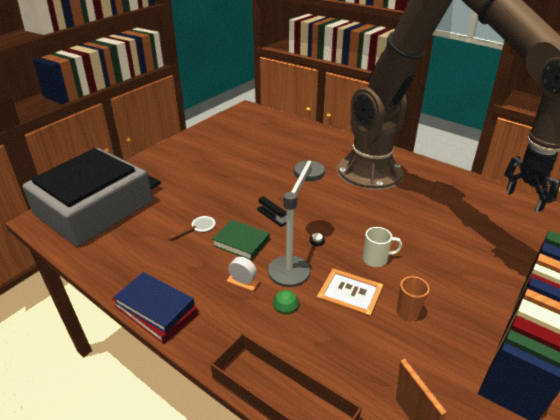

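Top view (up = +x, left = +y): hub at (246,197), lamp head at (276,287), print at (182,217), and the switch at (256,269), partly hidden by the head. The scene view shows the switch at (317,239). The arm has to swing clockwise, towards +y.

```bash
cat > meas.py <<'E'
from h import *
def med(P,mask): return np.median(P[mask],0)
def lampstate(n="top",im=None,d=None):
    if im is None: im,d=capture(n)
    m=cam(n); P=cloud(m,d); Z=P[:,:,2]
    near=(np.hypot(P[:,:,0]-.58,P[:,:,1]-.05)<.4)
    return im,d,m,P,Z,near
def circ(P,mask):
    p=P[mask][:,:2]; (c,r)=cv2.minEnclosingCircle(p.astype(np.float32)); return np.array(c),r,mask.sum()
E
python3 - <<'E'
from meas import *
for n in("top","scene"):
    q=np.load(n+"0.npz"); im,d=q["im"],q["d"]; m=cam(n); P=cloud(m,d); Z=P[:,:,2]
    X,Y=P[:,:,0],P[:,:,1]
    hsv=cv2.cvtColor(im,cv2.COLOR_RGB2HSV)
    ok=(X>.3)&(X<.95)&(abs(Y)<.45)
    if n=="top":
        hub=onplane(m,[(246,197)],.267); print("hub ray",hub)
        vv,uu=np.mgrid[:420,:560]
        box=lambda a,b,c,e:(uu>a)&(uu<b)&(vv>c)&(vv<e)
        h=box(225,300,160,320)&(Z>.2)
        print("Z",np.nanmax(Z[h]),"hub",circ(P,h&(Z>.2636)),"bar",circ(P,h&(Z>.25)))
        head=box(245,310,255,320)&(Z>.225)&(Z<.247); print("head",circ(P,head),med(P,head))
        foot=box(225,280,180,232)&(Z>.003)&(Z<.03)&(hsv[...,1]<80); print("foot",circ(P,foot),med(P,foot))
    orange=(hsv[...,0]>5)&(hsv[...,0]<20)&(hsv[...,1]>120)&(hsv[...,2]>150)&ok&(Z<.03)
    k,l,st,ce=cv2.connectedComponentsWithStats(orange.astype(np.uint8)); i=1+st[1:,4].argmax()
    c=max(cv2.findContours((l==i).astype(np.uint8),0,1)[0],key=cv2.contourArea).reshape(-1,2)
    W=onplane(m,c,.014)[:,:2]; print("print",cv2.minAreaRect((W*1000).astype(np.float32)),len(c))
    # tall things
    t=ok&(Z>.02)&(Z<.14)
    k,l,st,ce=cv2.connectedComponentsWithStats(t.astype(np.uint8))
    for i in range(1,k):
        if st[i,4]>40:
            p=P[l==i]; print(n,"obj",ce[i].round(),st[i,4],p.min(0).round(3),p.max(0).round(3))
    if n=="scene":
        sw=(abs(np.mgrid[:420,:560][0]-239)<14)&(abs(np.mgrid[:420,:560][1]-317)<14)
        s=sw&(Z>.017)&(Z<.028); print("switch",circ(P,s),med(P,s)); print(onplane(m,[(317,238)],.022))
        print((1000*Z[228:252:3,302:334:3]).round())
E
```

```text
hub ray [[0.63644336 0.07381515 0.267     ]]
Z 0.26889517085833503 hub (array([0.59671164, 0.06079681]), 0.058447591960430145, np.int64(188)) bar (array([0.5546751 , 0.04772185]), 0.10315720736980438, np.int64(696))
head (array([0.46498543, 0.01638129]), 0.05302353575825691, np.int64(1443)) [0.45584394 0.0097917  0.23576866]
foot (array([0.63773066, 0.07493488]), 0.059672776609659195, np.int64(1298)) [0.63354134 0.06426372 0.01286568]
print ((605.8948364257812, 257.69024658203125), (119.01407623291016, 150.4642791748047), 11.111649513244629) 207
top obj [172.  91.] 840 [0.912 0.139 0.02 ] [0.95  0.45  0.064]
top obj [330.  88.] 1455 [ 0.906 -0.218  0.023] [ 0.95  -0.021  0.06 ]
top obj [283. 158.] 452 [ 0.73  -0.039  0.022] [0.769 0.037 0.09 ]
top obj [228. 162.] 448 [0.713 0.109 0.02 ] [0.772 0.17  0.046]
top obj [330. 211.] 2445 [ 0.559 -0.197  0.02 ] [ 0.686 -0.044  0.033]
top obj [109. 227.] 750 [0.54  0.38  0.021] [0.611 0.45  0.102]
top obj [256. 269.] 52 [0.463 0.052 0.02 ] [0.49  0.077 0.024]
top obj [178. 286.] 627 [0.391 0.207 0.02 ] [0.476 0.301 0.093]
top obj [332. 277.] 
[... 664 characters left out ...]
86 [0.538 0.379 0.02 ] [0.613 0.448 0.106]
scene obj [285. 300.] 378 [0.72  0.111 0.02 ] [0.778 0.172 0.049]
scene obj [296. 373.] 1587 [0.913 0.138 0.02 ] [0.95  0.45  0.067]
switch (array([0.48074928, 0.06552401]), 0.02082863263785839, np.int64(73)) [0.48055727 0.06606312 0.02467369]
[[0.48213429 0.06742841 0.022     ]]
[[ 2.  1.  3. -2.  5.  1.  5.  3.  3.  4.  3.]
 [ 8. -0.  2.  3.  2.  4. -0.  5.  7.  6.  6.]
 [ 6.  5.  2.  6. 27. 26. 27.  2.  3.  5.  2.]
 [ 4.  6.  4. 15. 29. 29. 22. 14.  2.  7.  1.]
 [ 2.  5.  3. 15. 18. 23. 16. 16.  4.  5.  3.]
 [ 2.  4.  6. 10. 14. 12. 13.  4.  1. -0. -0.]
 [ 3.  3.  1.  3.  6.  2.  5.  4.  6.  3.  3.]
 [ 5.  6.  4.  5.  3.  3.  4.  3.  2.  3.  2.]]
```

Run:
```python
import cv2
a=cv2.imread("pics/scene0.png")[140:300,240:400]; b=cv2.imread("pics/top0.png")[170:320,140:300]
a=cv2.resize(a,(480,480),interpolation=2); b=cv2.resize(b,(320,300),interpolation=2)
import numpy as np
o=np.zeros((480,800,3),np.uint8); o[:,:480]=a; o[:300,480:]=b; cv2.imwrite("pics/c1.png",o)
```

```text
(no output)
```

View pics/c1.png

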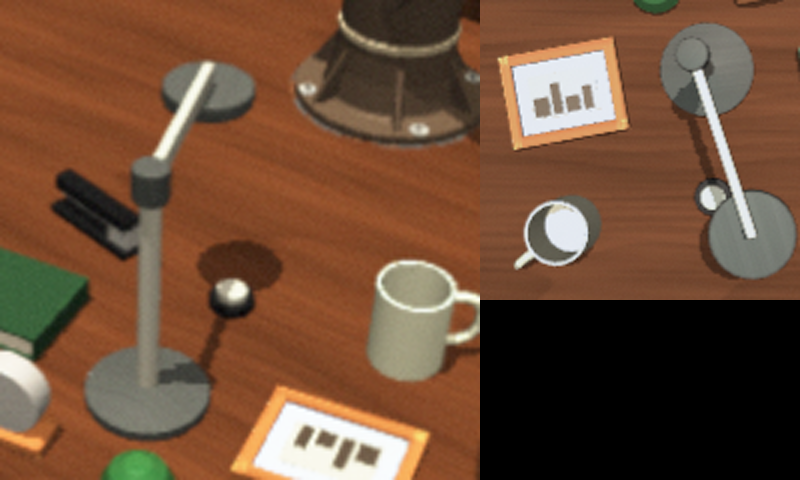

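Crop: the cap centre is at about scene pixel (317,237), i.e. (0.481, 0.067). It agrees with the depth fit, and it is seen beside the head in the top view.

The lamp axis is (0.637, 0.0745). The print centre is (0.606, 0.258), which is 0.186 m from the axis at 99.6° and sits inside the given range. The arm is at about 198°. I'll go up and over to the −y side of the bar with the gripper shut.

Emit:
play_rows(
  commands="0 0 -6 0 0; 0 0 -13 0 0; -5 -4.1 -13 5 0; -10 -8.3 -13 10 0; -15 -12.4 -13 15 0; -20 -16.6 -13 20 0; -25 -20.7 -13 25 0; -30 -24.9 -13 30 0; -35 -29 -13 35 0; -40 -33.2 -13 40 0",
)

```text
time: 1.35
tool_pos: [0.4779, 0.1136, 0.3613]
ee_rot: [180.0, -0.0, 114.9]
force: [0.8, 0.2, 0.5]
width: -0.004
finger_force: 0.0
```

```bash
cat > plan.py <<'E'
from h import *
def rows(wps):
    s=observe(); p=np.array(s["tool_pos"]); yaw=s["ee_rot"][2]; a=np.radians(yaw)
    print(s["time"],p.round(4),np.round(s["ee_rot"],1),np.round(s["force"],1),s["width"])
    X=np.array([np.cos(a),np.sin(a),0]);Y=np.array([np.sin(a),-np.cos(a),0])
    for w in wps:
        d=np.array(w[:3])-p; print("%.1f %.1f %.1f %.0f 0;"%(100*d@X,100*d@Y,-100*d[2],(yaw-w[3]+180)%360-180),end=" ")
    print()
A=np.array([.637,.0745])
def arc(th,z=.242,r=.12,off=.016):
    t=np.radians(th); u=np.array([np.cos(t),np.sin(t)]); q=np.array([np.sin(t),-np.cos(t)])
    return [*(A+r*u-off*q),z,th-90]
E
python3 - <<'E'
from plan import *
rows([arc(198,.36,off=.06)]*3+[arc(198,.30,off=.06),arc(198,.242,off=.06),arc(198,.242,off=.06)])
E
```

```text
1.35 [0.4779 0.1136 0.3613] [180.   -0.  114.9] [0.8 0.2 0.5] -0.0039395626711918605
-14.8 0.1 0.1 7 0; -14.8 0.1 0.1 7 0; -14.8 0.1 0.1 7 0; -14.8 0.1 6.1 7 0; -14.8 0.1 11.9 7 0; -14.8 0.1 11.9 7 0;
```

Emit:
play_rows(
  commands="-6 0 0 4 0; -12 0 0 7 0; -14.8 0 0 7 0; -14.8 0 0 7 0; -14.8 0 5 7 0; -14.8 0 10 7 0; -14.8 0 12 7 0; -14.8 0 12 7 0",
)

```text
time: 2.35
tool_pos: [0.5389, -0.0171, 0.2399]
ee_rot: [-179.8, -0.1, 108.2]
force: [-0.3, 0.1, 1.0]
width: 0.003
finger_force: 0.0
```

Run:
```python
from plan import *
im,d=capture("top"); cv2.imwrite("pics/top1.png",im[:,:,::-1])
rows([arc(198,off=.045),arc(198,off=.03),arc(198,off=.02)]+[arc(t) for t in (196,193,190,186,182,178,174)])
```

```text
2.4 [ 0.5399 -0.0175  0.2413] [-179.9   -0.   108.2] [0.4 1.3 0.2] -0.0013515855297518416
1.2 0.1 -0.1 0 0; 2.7 0.1 -0.1 0 0; 3.7 0.1 -0.1 0 0; 4.6 0.0 -0.1 2 0; 5.2 -0.0 -0.1 5 0; 5.8 -0.0 -0.1 8 0; 6.7 0.0 -0.1 12 0; 7.5 0.1 -0.1 16 0; 8.3 0.3 -0.1 20 0; 9.2 0.5 -0.1 24 0;
```

View pics/top1.png

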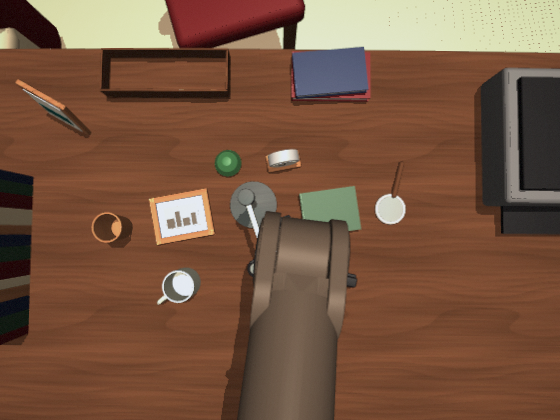

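The view shows the wrist over the right of the bar, with the lamp (246,197) unmoved. Pushing now.

Emit:
play_rows(
  commands="1.2 0 0 0 0; 2.7 0 0 0 0; 3.7 0 0 0 0; 4.6 0 0 2 0; 5.2 0 0 5 0; 5.8 0 0 8 0; 6.7 0 0 12 0; 7.5 0.1 0 16 0; 8.3 0.3 0 20 0; 9.2 0.5 0 24 0",
)

```text
time: 3.65
tool_pos: [0.5163, 0.071, 0.2416]
ee_rot: [180.0, 0.0, 84.0]
force: [0.5, -1.4, -0.1]
width: 0.002
finger_force: 0.7
```

Run:
```python
from plan import *
rows([arc(t) for t in range(170,130,-4)])
im,d=capture("scene"); cv2.imwrite("pics/scene1.png",im[:,:,::-1])
```

```text
3.65 [0.5163 0.071  0.2416] [180.   0.  84.] [ 0.5 -1.4 -0.1] 0.0016306151505425357
0.9 -0.1 -0.0 4 0; 1.7 -0.1 -0.0 8 0; 2.5 -0.1 -0.0 12 0; 3.4 -0.0 -0.0 16 0; 4.2 0.1 -0.0 20 0; 5.0 0.4 -0.0 24 0; 5.8 0.6 -0.0 28 0; 6.6 0.9 -0.0 32 0; 7.4 1.3 -0.0 36 0; 8.1 1.7 -0.0 40 0;
```

View pics/scene1.png

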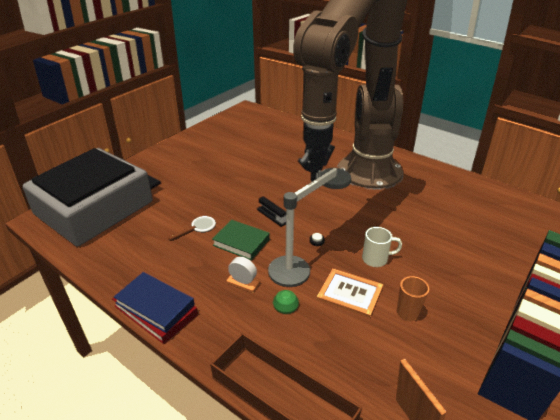

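Contact at about 1.5 N, and the head has moved to (338,178) as planned. Continuing.

Emit:
play_rows(
  commands="0.9 0 0 4 0; 1.7 -0.1 0 8 0; 2.5 -0.1 0 12 0; 3.4 0 0 16 0; 4.2 0.1 0 20 0; 5 0.4 0 24 0; 5.8 0.6 0 28 0; 6.6 0.9 0 32 0; 7.4 1.3 0 36 0; 8.1 1.7 0 40 0",
)

```text
time: 4.95
tool_pos: [0.5416, 0.1497, 0.2415]
ee_rot: [-180.0, 0.0, 44.0]
force: [-0.2, -2.0, -0.4]
width: -0.0
finger_force: 0.7
```

Run:
```python
from plan import *
rows([arc(t) for t in (130,126,122,118,115,112,110,108,107,107)])
```

```text
4.95 [0.5416 0.1497 0.2415] [-180.    0.   44.] [-0.2 -2.  -0.4] -0.00012048673378195004
0.9 -0.0 -0.1 4 0; 1.7 -0.1 -0.1 8 0; 2.6 -0.0 -0.1 12 0; 3.4 0.1 -0.1 16 0; 4.0 0.2 -0.1 19 0; 4.7 0.3 -0.1 22 0; 5.1 0.4 -0.1 24 0; 5.5 0.6 -0.1 26 0; 5.7 0.6 -0.1 27 0; 5.7 0.6 -0.1 27 0;
```

Emit:
play_rows(
  commands="0.9 0 0 4 0; 1.7 -0.1 0 8 0; 2.6 0 0 12 0; 3.4 0.1 0 16 0; 4 0.2 0 19 0; 4.7 0.3 0 22 0; 5.1 0.4 0 24 0; 5.5 0.6 0 26 0; 5.7 0.6 0 27 0; 5.7 0.6 0 27 0",
)

```text
time: 6.2
tool_pos: [0.5871, 0.1847, 0.2413]
ee_rot: [180.0, -0.0, 17.1]
force: [-0.1, -0.2, -0.6]
width: -0.0
finger_force: 0.0
```

Run:
```python
from plan import *
rows([])
for n in("top","scene"):
    im,d=capture(n); np.savez(n+"2.npz",im=im,d=d); cv2.imwrite(f"pics/{n}2.png",im[:,:,::-1])
```

```text
6.2 [0.5871 0.1847 0.2413] [180.   -0.   17.1] [-0.1 -0.2 -0.6] -0.0001711643507241378
```

View pics/top2.png

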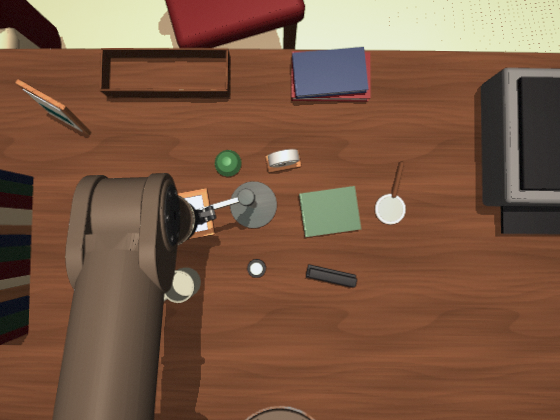

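The switch is now clear at (257,268), but the arm hides the head. I'll back off and look.

Emit:
play_rows(
  commands="-2 0 0 0 0; -6 0 0 0 0; -6 0 -5 0 0; -6 0 -11 0 0; -10 4 -12 0 0; -14 8.5 -12 0 0; -18 13 -12 0 0; -22 17.5 -12 0 0; -26 22 -12 0 0; -26 22 -12 0 0",
)

```text
time: 7.55
tool_pos: [0.4012, -0.1064, 0.3615]
ee_rot: [-179.8, -0.1, 16.7]
force: [0.6, 0.5, 0.8]
width: 0.007
finger_force: 0.0
```

```bash
cat > look.py <<'E'
from plan import *
import sys
k=sys.argv[1]
rows([])
im,d=capture("top"); np.savez(f"top{k}.npz",im=im,d=d); cv2.imwrite(f"pics/top{k}.png",im[:,:,::-1])
m=cam("top"); P=cloud(m,d); X,Y,Z=[P[...,i] for i in range(3)]
hsv=cv2.cvtColor(im,cv2.COLOR_RGB2HSV)
roi=(np.hypot(X-A[0],Y-A[1])<.25)&(Y>A[1]-.03)&(Z<.28)
bar=roi&(Z>.22)&(hsv[...,2]>150)&(hsv[...,1]<60)
v,u=np.nonzero(bar); W=onplane(m,np.c_[u,v],.262)[:,:2]; R=np.hypot(*(W-A).T); W=W[(R>.04)&(R<.19)]
l=cv2.fitLine((W*1000).astype(np.float32),cv2.DIST_HUBER,0,.01,.01).ravel()
print("bar n",len(W),"angle",np.degrees(np.arctan2(l[1],l[0]))%180,"axis offset mm",np.cross(l[:2],A*1000-l[2:]),"mean dir",np.degrees(np.arctan2(*(W.mean(0)-A)[::-1])))
hd=roi&(Z>.19)&(np.hypot(X-A[0],Y-A[1])>.1)
c=max(cv2.findContours(hd.astype(np.uint8),0,1)[0],key=cv2.contourArea).reshape(-1,2)
W=onplane(m,c,.238)[:,:2]; R=np.hypot(*(W-A).T); W=W[R>.165]
M=np.c_[2*W,np.ones(len(W))]; s=np.linalg.lstsq(M,(W**2).sum(1),rcond=None)[0]
h=s[:2]; print("head",h,"r",np.sqrt(s[2]+h@h),"R,ang",np.hypot(*(h-A)),np.degrees(np.arctan2(*(h-A)[::-1])))
v,u=np.mgrid[:420,:560]
cap=(np.hypot(u-257,v-268)<16)&(hsv[...,2]>140)&(hsv[...,1]<70)
uv=np.c_[u[cap],v[cap]]; W=onplane(m,uv,.022); print("cap",len(uv),uv.mean(0),W.mean(0),np.ptp(W,0))
dk=(np.hypot(u-257,v-268)<18)&((hsv[...,1]<90))
uv=np.c_[u[dk],v[dk]]; (c,r)=cv2.minEnclosingCircle(uv.astype(np.float32)); print("housing",onplane(m,[c],.012),r)
E
python3 look.py 3
```

```text
7.55 [ 0.4012 -0.1064  0.3615] [-1.798e+02 -1.000e-01  1.670e+01] [0.6 0.5 0.8] 0.007006608095937204

bar n 365 angle 107.05947 axis offset mm -0.2824860272858132 mean dir 106.905108134621
head [0.5811903  0.25449209] r 0.043986792165232776 R,ang 0.18844595201154662 107.22696518144289
cap 126 [255.92063492 268.35714286] [0.47658994 0.06500793 0.022     ] [2.75377710e-02 3.01588125e-02 2.22044605e-16]
housing [[0.47662602 0.06532371 0.012     ]] 9.219644546508789look.py:12: DeprecationWarning: Arrays of 2-dimensional vectors are deprecated. Use arrays of 3-dimensional vectors instead. (deprecated in NumPy 2.0)
  print("bar n",len(W),"angle",np.degrees(np.arctan2(l[1],l[0]))%180,"axis offset mm",np.cross(l[:2],A*1000-l[2:]),"mean dir",np.degrees(np.arctan2(*(W.mean(0)-A)[::-1])))
```

View pics/top3.png

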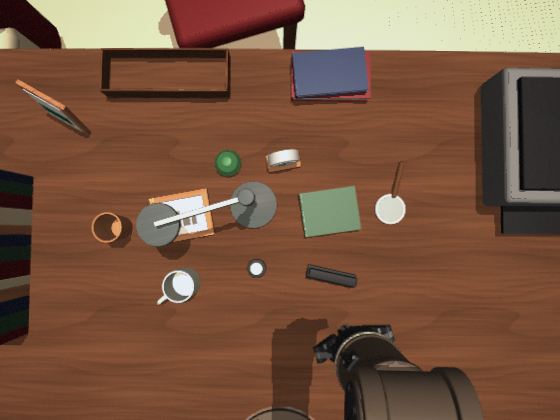

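The head is clear at (158,224). The bar is at 107.0°, just as commanded, and the remaining swing is to 99.6°. The cap is at (256,268). I'll go back for the final push.

Run:
```python
from plan import *
rows([arc(107,.36,off=.06),arc(107,off=.06),arc(107,off=.02),arc(105),arc(103),arc(101),arc(99.6),arc(99.6,off=.06),arc(99.6,z=.36,off=.06)])
```

```text
7.6 [ 0.4024 -0.1036  0.3615] [-1.799e+02 -1.000e-01  1.690e+01] [0.1 1.6 0.4] -0.0005304418294069849
21.6 -22.2 0.2 -0 0; 21.6 -22.2 12.0 -0 0; 25.6 -22.2 12.0 -0 0; 26.4 -22.3 12.0 2 0; 26.8 -22.3 12.0 4 0; 27.3 -22.3 12.0 6 0; 27.6 -22.3 12.0 7 0; 23.2 -22.9 12.0 7 0; 23.2 -22.9 0.2 7 0;
```

Emit:
play_rows(
  commands="4.3 -4.4 0 0 0; 8.6 -8.8 0 0 0; 13 -13.3 0 0 0; 17.3 -17.7 0 0 0; 21.6 -22.2 0 0 0; 21.6 -22.2 0 0 0; 21.6 -22.2 6 0 0; 21.6 -22.2 12 0 0; 21.6 -22.2 12 0 0; 21.6 -22.2 12 0 0",
)

```text
time: 8.85
tool_pos: [0.5454, 0.174, 0.2432]
ee_rot: [180.0, -0.1, 17.1]
force: [-0.1, -0.4, 0.8]
width: -0.001
finger_force: 0.0
```

Run:
```python
from plan import *
rows([arc(107,off=.03),arc(107,off=.02),arc(105),arc(103),arc(102),arc(101),arc(100),arc(99.6),arc(99.6,off=.06)])
```

```text
8.85 [0.5454 0.174  0.2432] [ 1.80e+02 -1.00e-01  1.71e+01] [-0.1 -0.4  0.8] -0.0014243271708463958
2.9 0.2 0.1 0 0; 3.9 0.2 0.1 0 0; 4.7 0.1 0.1 2 0; 5.1 0.1 0.1 4 0; 5.3 0.1 0.1 5 0; 5.5 0.1 0.1 6 0; 5.7 0.1 0.1 7 0; 5.8 0.1 0.1 7 0; 1.5 -0.5 0.1 7 0;
```

Emit:
play_rows(
  commands="2 0.2 0 0 0; 3.4 0.2 0 0 0; 4.2 0.2 0 1 0; 4.7 0.1 0 2 0; 5.1 0.1 0 4 0; 5.3 0.1 0 5 0; 5.5 0.1 0 6 0; 5.7 0.1 0 7 0; 5.8 0.1 0 7 0; 5.8 0.1 0 7 0",
)

```text
time: 10.1
tool_pos: [0.6001, 0.1897, 0.2413]
ee_rot: [180.0, -0.0, 10.1]
force: [-0.3, -0.2, 0.3]
width: -0.0
finger_force: 0.2
```

Emit:
play_rows(
  commands="-2 0 0 0 0; -6 0 0 0 0; -6 0 -5 0 0; -6 0 -11 0 0; -10 4 -12 0 0; -14 8.5 -12 0 0; -18 13 -12 0 0; -22 17.5 -12 0 0; -26 22 -12 0 0; -26 22 -12 0 0",
)

```text
time: 11.35
tool_pos: [0.381, -0.0764, 0.3612]
ee_rot: [-179.7, -0.1, 9.8]
force: [-0.3, 1.0, 0.1]
width: 0.0
finger_force: 0.0
```

```bash
python3 look.py 4 2>/dev/null
python3 - <<'E'
from plan import *
rows([(.478,.066,.20,0),(.478,.066,.05,0)])
E
```

```text
11.35 [ 0.381  -0.0764  0.3612] [-1.797e+02 -1.000e-01  9.800e+00] [-0.3  1.   0.1] 3.496565863658221e-05

bar n 375 angle 100.446625 axis offset mm -0.26429579871273745 mean dir 100.47393536748575
head [0.60222667 0.2598056 ] r 0.0438595890591107 R,ang 0.18854004578579536 100.62817649396796
cap 126 [255.92063492 268.35714286] [0.47658994 0.06500793 0.022     ] [2.75377710e-02 3.01588125e-02 2.22044605e-16]
housing [[0.47662602 0.06532371 0.012     ]] 9.219644546508789
11.4 [ 0.3821 -0.074   0.3614] [-1.797e+02 -1.000e-01  9.900e+00] [ 0.2  1.1 -0. ] 0.004065544995391794
11.9 -12.1 16.1 10 0; 11.9 -12.1 31.1 10 0;
```

View pics/top4.png

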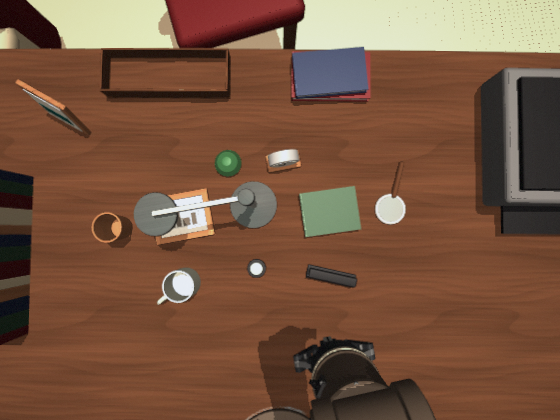

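The bar is now at 100.5° and the head at (157,214), about 3 mm short of the target. There is ample time for one small nudge.

Run:
```python
from plan import *
rows([arc(99.6,.36,off=.06),arc(99.6,off=.06),arc(99.6,off=.025)])
```

```text
11.4 [ 0.3821 -0.074   0.3614] [-1.797e+02 -1.000e-01  9.900e+00] [ 0.2  1.1 -0. ] 0.004065544995391794
21.7 -22.3 0.1 0 0; 21.7 -22.3 11.9 0 0; 25.2 -22.2 11.9 0 0;
```

Emit:
play_rows(
  commands="4.3 -4.4 0 0 0; 8.6 -8.8 0 0 0; 13 -13.3 0 0 0; 17.3 -17.7 0 0 0; 21.6 -22.2 0 0 0; 21.6 -22.2 0 0 0; 21.6 -22.2 6 0 0; 21.6 -22.2 12 0 0; 21.6 -22.2 12 0 0; 21.6 -22.2 12 0 0",
)

```text
time: 12.65
tool_pos: [0.5575, 0.1841, 0.2432]
ee_rot: [180.0, -0.1, 10.1]
force: [0.7, -0.3, 0.9]
width: -0.002
finger_force: 0.0
```

Run:
```python
from plan import *
rows([arc(99.6,off=.03),arc(99.6,off=.02),arc(99.6),arc(98.8)])
```

```text
12.65 [0.5575 0.1841 0.2432] [ 1.80e+02 -1.00e-01  1.01e+01] [ 0.7 -0.3  0.9] -0.002349712024164194
3.0 0.2 0.1 0 0; 4.0 0.2 0.1 0 0; 4.4 0.2 0.1 0 0; 4.6 0.1 0.1 1 0;
```

Emit:
play_rows(
  commands="2 0.2 0 0 0; 3.4 0.2 0 0 0; 4 0.2 0 0 0; 4.3 0.1 0 0 0; 4.5 0.1 0 0 0; 4.5 0.1 0 0 0; 4.5 0.1 0 0 0",
)

```text
time: 13.52
tool_pos: [0.6006, 0.1909, 0.2413]
ee_rot: [-180.0, -0.0, 10.1]
force: [0.7, 0.0, -0.1]
width: 0.0
finger_force: 0.0
```

Emit:
play_rows(
  commands="-2 0 0 0 0; -6 0 0 0 0; -6 0 -5 0 0; -6 0 -11 0 0; -10 4 -12 0 0; -14 8.5 -12 0 0; -18 13 -12 0 0; -22 17.5 -12 0 0; -26 22 -12 0 0; -26 22 -12 0 0",
)

```text
time: 14.78
tool_pos: [0.3817, -0.0747, 0.3608]
ee_rot: [-179.6, -0.1, 9.9]
force: [0.4, 0.8, 1.0]
width: -0.001
finger_force: 0.0
```

```bash
python3 look.py 5 2>/dev/null
python3 - <<'E'
from plan import *
rows([(.478,.066,.20,10),(.478,.066,.04,10)])
E
```

```text
14.775 [ 0.3817 -0.0747  0.3608] [-1.796e+02 -1.000e-01  9.900e+00] [0.4 0.8 1. ] -0.0010964289394309367

bar n 370 angle 100.03644 axis offset mm -0.07165629024257214 mean dir 100.01391991171774
head [0.60351766 0.25984542] r 0.04402739680377773 R,ang 0.18834540396830116 100.23995089094862
cap 126 [255.92063492 268.35714286] [0.47658994 0.06500793 0.022     ] [2.75377710e-02 3.01588125e-02 2.22044605e-16]
housing [[0.47662602 0.06532371 0.012     ]] 9.219644546508789
14.825 [ 0.3821 -0.0738  0.361 ] [-1.797e+02 -1.000e-01  9.900e+00] [ 0.2 -0.9 -0.2] 0.001197081970270185
11.8 -12.1 16.1 -0 0; 11.8 -12.1 32.1 -0 0;
```

The bar is at 100.0°, so the head is within about 1.5 mm. Next is the switch.

Emit:
play_rows(
  commands="4 -4 0 0 0; 8 -8 0 0 0; 11.8 -12.1 0 0 0; 11.8 -12.1 6 0 0; 11.8 -12.1 12 0 0; 11.8 -12.1 18 0 0; 11.8 -12.1 24 0 0; 11.8 -12.1 30 0 0; 11.8 -12.1 32 0 0; 11.8 -12.1 32 0 0",
)

```text
time: 16.08
tool_pos: [0.4774, 0.0682, 0.0392]
ee_rot: [179.9, 0.2, 10.1]
force: [1.2, -0.2, 0.2]
width: -0.002
finger_force: 0.0
```

Run:
```python
from plan import *
rows([(.478,.066,.022,10),(.478,.066,.016,10)])
```

```text
16.075 [0.4774 0.0682 0.0392] [179.9   0.2  10.1] [ 1.2 -0.2  0.2] -0.0021322031961189636
0.0 0.2 1.7 0 0; 0.0 0.2 2.3 0 0;
```

Emit:
play_rows(
  commands="0 0.2 0.8 0 0; 0 0.2 1.5 0 0; 0 0.2 1.9 0 0; 0 0.2 2.2 0 0; 0 0.2 2.4 0 0; 0 0.2 2.4 0 0; 0 0.2 2.4 0 0",
)

```text
time: 16.95
tool_pos: [0.4789, 0.0669, 0.0175]
ee_rot: [-180.0, -0.0, 10.1]
force: [-0.5, 2.3, 3.6]
width: 0.003
finger_force: 2.0
```

Emit:
play_rows(
  commands="0 0 0.1 0 0; 0 0 0.2 0 0; 0 0 0.2 0 0; 0 0 0.2 0 0",
)

```text
time: 17.45
tool_pos: [0.479, 0.0669, 0.0159]
ee_rot: [-179.9, -0.0, 10.1]
force: [-3.0, 2.7, 16.3]
width: 0.002
finger_force: 8.2
```

At 16 N it is bottomed out. I'll lift off and retreat.

Emit:
play_rows(
  commands="0 0 -1 0 0; 0 0 -4 0 0; 0 0 -10 0 0; 0 0 -16 0 0; 0 0 -22 0 0; 0 0 -28 0 0; -4 5 -33 0 0; -8 9 -33 0 0; -12 13 -33 0 0; -12 13 -33 0 0",
)

```text
time: 18.7
tool_pos: [0.3814, -0.0859, 0.3448]
ee_rot: [-179.6, -0.1, 9.9]
force: [0.1, 1.2, -0.1]
width: -0.001
finger_force: 0.0
```

```bash
python3 look.py 6 2>/dev/null
```

```text
18.7 [ 0.3814 -0.0859  0.3448] [-1.796e+02 -1.000e-01  9.900e+00] [ 0.1  1.2 -0.1] -0.0008234568194111591

bar n 372 angle 100.083 axis offset mm -0.19860896099180536 mean dir 100.02333252915398
head [0.60351766 0.25984542] r 0.04402739680377773 R,ang 0.18834540396830116 100.23995089094862
cap 126 [255.92063492 268.35714286] [0.47658994 0.06500793 0.022     ] [2.75377710e-02 3.01588125e-02 2.22044605e-16]
housing [[0.47662602 0.06532371 0.012     ]] 9.219644546508789
```

View pics/top6.png

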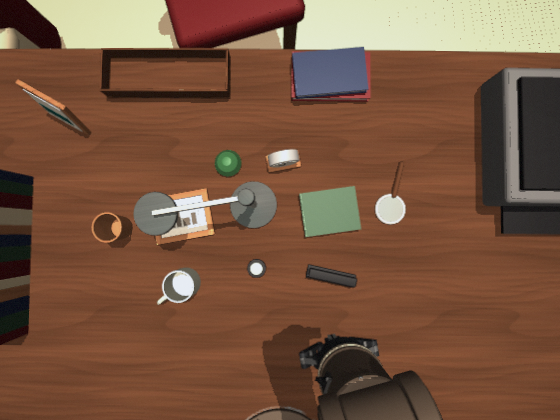

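The lamp head is unmoved at (157,213), the switch at (256,268) is free, and the other things on the desk are where they were.

```bash
python3 -c "from workcell import sign_off; print(sign_off())"
```

```text
the job is handed in; nothing more can be done
None
```

The lamp head hangs over the print, about 1.5 mm of swing from the closest it can get to the print's centre; the switch was then pressed to its stop and released, the other things on the desk look unmoved, and the job was handed in at about 19 s.

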